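# Weigh a drying plaster cast on the trip balance

### The job

Weigh the plaster cast that stands on the two-plate balance: thread the bored steel weights over the upright post of the empty plate, largest first and as many as it takes, and nudge the sliding poise along its bar until the beam rests level with nothing touching it. The balance is delicate: feel the weights down onto the post, never force, drop or squeeze anything on it (no more than 20 N), and leave the cast and the things round about where they are.

Things in the scene. Friction and masses are not known exactly. Their poses are not given: they have to be found in the camera images.
- balance: Trip balance, grey iron base 110x290x36 mm fixed to the worktop. Origin: under its centre, on the worktop; x points to the back, y to the cast's side, z up. The beam's pivot is at [0, 0, 62] mm, the pivots of the two plates at y = +110 (cast) and -110 (weights). Plates: 98 mm across, always horizontal, upper face 85 mm high when level; a load counts the same anywhere on its plate.
- beam (a joint): Tilt of the beam in rad: 0 is level, + means the cast's side is down; stops at -0.07 and +0.07 (each plate moves 7.7 mm up or down from level). Clear of the stops, each gram too much on a plate tilts it 0.006 rad. Swings settle in about 1.5 s. Pushing the poise or a plate also leans the beam, so let go before reading it. It starts at +0.07.
- poise (a joint): Position of the sliding poise in m from its zero mark at the middle of the bar (0) towards the weight side (0.092, end stop; a tick every 5 g). Every 10 mm outwards counts as 6 g more on the weight plate, or -0.036 rad of beam tilt while the beam is clear of its stops. The poise stays where it is left; sliding it takes about 1.2 N. It starts at 0.064 to 0.072.
- poise_knob (a point): Centre of the poise's round knob, 14 mm across and 18 mm high (9 mm above and below this point). The knob stands on the poise's body, 20 mm deep by 16 mm along the bar, 26 mm high, which rides on the graduated bar in front of the plates (bar parallel to the balance's y, 85 mm in front of the beam, its top edge 18.5 mm below this point). The knob's centre lies 25.5 mm above the beam's pivot line and leans with the beam.
- post_home (a point): Mark fixed on the balance: where the centre of the post's flat top would be with the beam level and the plate dead central. The steel post, 10 mm across, stands 42 mm high in the middle of the weight plate. That lift-off plate lies on its stem with play: the post starts anywhere up to 2.5 mm off this mark in the balance's x and in its y, and shifts if pushed sideways with over 2 N.
- weight_stem (a joint): Linkage angle of the weight plate, always minus the beam's tilt. The post's edge is square: a bore off by more than about 1 mm lands on its top and the plate sinks under it, with little resistance (under 2 N), to the beam's stop, up to 15 mm lower; go on pressing and the force shoots up. Slide the weight sideways in light touch: when the bore finds the post, the plate springs up again.
- cast_plate_top (a point): Centre of the upper face of the cast's plate.
- weight_block: Wooden block 176x62x14 mm with three steel pins along its x axis, 56 mm apart, 8 mm across and 6 mm high; a weight stands on each. Origin at the centre of its underside.
- w100_center (a point): Steel weight of 100 g: foot 38 mm across and 10 mm high, above it a collar 20 mm across and 14 mm high; 24 mm high in all. Its bore of 11.6 mm goes right through; it stands upright, bore vertical. Grip the 20 mm collar. This point is on the axis, half-way up.
- w50_center (a point): Steel weight of 50 g: foot 25 mm across and 10 mm high, above it a collar 20 mm across and 14 mm high; 24 mm high in all. Its bore of 11.6 mm goes right through; it stands upright, bore vertical. Grip the 20 mm collar. This point is on the axis, half-way up.
- w25_center (a point): Squat steel weight of 25 g: foot 25 mm across and 4 mm high, collar 20 mm across and 8 mm high; 12 mm high in all. It is not always needed. Its bore of 11.6 mm goes right through; it stands upright, bore vertical. Grip the 20 mm collar. This point is on the axis, half-way up.
- cast_dry: The plaster cast to be weighed, about 56x66x40 mm, 150 to 185 g, standing on the cast's plate. Origin at the centre of its underside.
- model_trimmer: Bench model trimmer, a tall fixed machine at the left of the balance (about 0.3 m wide, its front parts reach to x = 0.46 m); pass round it on the robot's side or well above. Not part of the job.
- wax_jar: Jar 52 mm across, 48 mm high. A bystander, to be left alone. Origin at the centre of its underside.
- measuring_beaker: Clear beaker 65 mm across, 88 mm high. A bystander, to be left alone. Origin at the centre of its underside.
- glue_bottle: White bottle with a spout, 24 mm across, 76 mm high. A bystander, to be left alone. Origin at the centre of its underside.
- brush: Small brush 16x100x22 mm. A bystander, to be left alone. Origin at the centre of its underside.

How it is judged (in metres and radians):
On the way:
1. the 100 g weight is threaded over the post and right down on the plate (horizontal distance between w100_center and post_home below 0.006 m and height (world z) of w100_center below 0.11 m), for 0.2 s.
At the end, for the whole second after the job is handed in: The beam is at rest within 0.02 rad of level; the 100 g weight is threaded on the post and down on the plate (its centre below 110 mm), the other two each on the post or down on block or worktop; the cast stands upright within 30 mm of its plate's middle (all of step 1 and value of joint beam between -0.02 and 0.02 rad and velocity of joint beam between -0.02 and 0.02 rad/s and ((horizontal distance between w50_center and post_home below 0.006 m and height (world z) of w50_center below 0.132 m) or height (world z) of w50_center below 0.035 m) and ((horizontal distance between w25_center and post_home below 0.006 m and height (world z) of w25_center below 0.132 m) or height (world z) of w25_center below 0.035 m) and horizontal distance between cast_dry and cast_plate_top below 0.03 m and angle between cast_dry's own z axis and vertical below 0.1 rad and z of cast_dry in the frame of cast_plate_top between -0.004 and 0.004 m); the robot touches nothing.
It fails at once if the robot pushes on or squeezes the balance (base, beam, plates, post or poise) with more than 20 N (contact force between the fingers and balance above 20 N).
It fails at once if a weight is forced or dropped onto the balance with more than 20 N (contact force between any of w100, w50, w25 and balance above 20 N).
It fails at once if the robot touches the cast that is being weighed (contact force between the fingers and cast_dry above 0.5 N).
It fails at once if a bystander is moved by more than 20 mm (distance of any of wax_jar, measuring_beaker, glue_bottle, brush from where it was at the start of the episode above 0.02 m).
It also fails if it takes over 72 s, if anything falls off the work surface, if the arm or the gripper's body presses on something with over 40 N, if the wrist force passes 120 N, or if a joint passes its speed limit or range.

### The arm

A 6-joint arm with a two-finger parallel gripper is mounted at the origin on a cart in front of the work surface, level with it; the furniture and walls round the work are solid. World frame = base frame: x ahead of the robot, y to its left, z up, the work surface at z = 0. Lengths are in m, angles in degrees, forces in N, time in s.
With the tool pointing down it reaches from about 0.325 to 0.85 m from the base axis. Payload 15.5 kg.
Tool frame: the origin (TCP) lies midway between the tips of the shut fingers; the grasp point (between the pads) lies 19 mm behind it; z points along the fingers, y is the line along which they close (so a half turn about z gives the same grasp; the last joint's range is limited). The gripper opens to 91 mm and grips with 3 to 60 N. Pads are 32 mm wide; open, the fingers measure 118 mm over their backs; the gripper's body (76 mm by 178 mm) begins 60 mm behind the grasp point.
Start: joints at [63.57, 28.281, 77.091, -0, 74.628, -5.472], TCP at [0.224, 0.584, 0.214] pointing down, gripper open.
Joint ranges: [-166.48, 166.48], [-47.26, 123.95], [12.59, 153.08], [-70.14, 250.14], [6.76, 159.57], [-176.63, 176.63]. Speed limits (degrees/s): [108.29, 108.29, 147.25, 172.46, 172.46, 172.46].

### API

Orientations are given as a 3x3 rotation matrix whose columns are the frame's x, y, z axes.
In Python, from bench import ctrl gives the robot as it stands. The module is installed in compiled form; this text tells all that it offers. Calls block until the motion is done:
- ctrl.goto(position, orientation): joint-space move of the TCP to a pose.
- ctrl.move_l(position, vel=0.15, ori=None, contact_N=None): straight line of the TCP; ori=None keeps the orientation; vel is the mean speed in m/s. With contact_N (N) it stops when the force on the tool has changed by that much, and returns True; else False.
- ctrl.movej(angles): joint-space move.
- ctrl.command_gripper(opening): opening from 0.0 (shut) to 1.0 (fully open); the grip force is fixed at half the most; returns when the fingers have stopped.
- ctrl.sleep(seconds).
- ctrl.ik(position, orientation): joint angles nearest the present ones, or None.
- ctrl.read_camera(name): name is "scene" or "top" or "wrist"; returns the picture (420x560x3 uint8, blue, green, red); there is no depth.
- ctrl.camera_params(name): a dict with "fx", "fy", "cx", "cy" (pixels), "pose" (4x4, takes a point from camera to world coordinates); the wrist camera has in their place "T_tool_cam" (4x4, takes a point from camera to tool coordinates, whose origin is the TCP and whose axes are the flange's). Camera axes: x right, y up, looking along -z (the intrinsics and any distortion apply to the point x, -y, -z); pixel columns grow to the right and rows downward; lengths in m; the calibration is good to about 2 mm. The wrist camera is an equidistant fisheye: a pixel r from the principal point sees the ray r / f radians off the axis. A picture is of the moment at which its call begins: read the wrist's pose just before it. camera_params takes no time and is no camera call.
A pose or a line that the arm cannot do raises ctrl.MotionError and nothing moves.
- ctrl.sign_off(): hands the job in; it is judged then, once.
Readings, each from a call of its own:
- ctrl.current_t(): time.
- ctrl.current_q(): joint angles.
- ctrl.current_dq(): joint speeds.
- ctrl.current_effort(): joint torques, N m.
- ctrl.current_tool_pos(): TCP position.
- ctrl.current_eef_rot(): TCP orientation.
- ctrl.current_contact_force(): force on the tool from outside, world axes, zero at the start.
- ctrl.current_wrist_torque(): the same for the moment, N m.
- ctrl.current_grip_width(): opening from 0.0 (shut) to 1.0 (fully open).
- ctrl.current_grasp_force(): force on a finger pad.
Only numpy, scipy, OpenCV 4.12 (cv2) and the standard library are available. Lean on these libraries where they do the work, as an engineer would, in place of code of your own. Each camera call takes 0.05 s, during which the arm holds its last target. There are 200 camera calls.

## Working session

There is one attempt and no reset: what is moved stays moved. The work goes in short steps, each a Python script; the robot and the scene stay as the last script left them, time stands still between calls to the robot, and variables do not carry over. Pictures are saved under pics/ and viewed, at most 10 in all, crops included, and the job is handed in when it is done.

```bash
mkdir -p pics; python3 - <<'E'
from bench import ctrl
import cv2,numpy as np
np.set_printoptions(precision=4,suppress=True)
for n in ("scene","top","wrist"):
    im=ctrl.read_camera(n); cv2.imwrite(f"pics/{n}0.png",im)
    print(n,ctrl.camera_params(n))
a=cv2.imread("pics/top0.png");b=cv2.imread("pics/scene0.png")
cv2.imwrite("pics/top0b.png",cv2.resize(a,(800,600),interpolation=cv2.INTER_CUBIC))
print(ctrl.current_eef_rot(),ctrl.current_t(),ctrl.current_contact_force())
E
```

```text
scene {'fx': 468.89913251134027, 'fy': 468.89913251134027, 'cx': 283.3219198610572, 'cy': 209.25411445803527, 'pose': array([[ 0.8931,  0.2473, -0.3757,  0.1162],
       [-0.4494,  0.4551, -0.7687, -1.0464],
       [-0.0191,  0.8554,  0.5176,  0.7231],
       [ 0.    ,  0.    ,  0.    ,  1.    ]])}
top {'fx': 383.7925488336724, 'fy': 383.7925488336724, 'cx': 281.0725599600302, 'cy': 214.0933807632028, 'pose': array([[-0.0112,  0.9909, -0.1344,  0.4579],
       [-0.9999, -0.011 ,  0.0017, -0.0892],
       [ 0.0002,  0.1344,  0.9909,  0.9952],
       [ 0.    ,  0.    ,  0.    ,  1.    ]])}
wrist {'fx': 325.19226210127806, 'fy': 325.19226210127806, 'cx': 274.7763651946517, 'cy': 212.86131156220537, 'T_tool_cam': array([[ 0.0004,  0.9599,  0.2802,  0.0788],
       [ 1.    , -0.0003, -0.0005, -0.    ],
       [-0.0004,  0.2802, -0.9599, -0.1698],
       [ 0.    ,  0.    ,  0.    ,  1.    ]])}
[[-0.9338  0.3577 -0.0004]
 [ 0.3577  0.9338 -0.0009]
 [ 0.0001 -0.001  -1.    ]] 0.15 [ 0.3188 -0.5741  0.5394]
```

View pics/top0b.png

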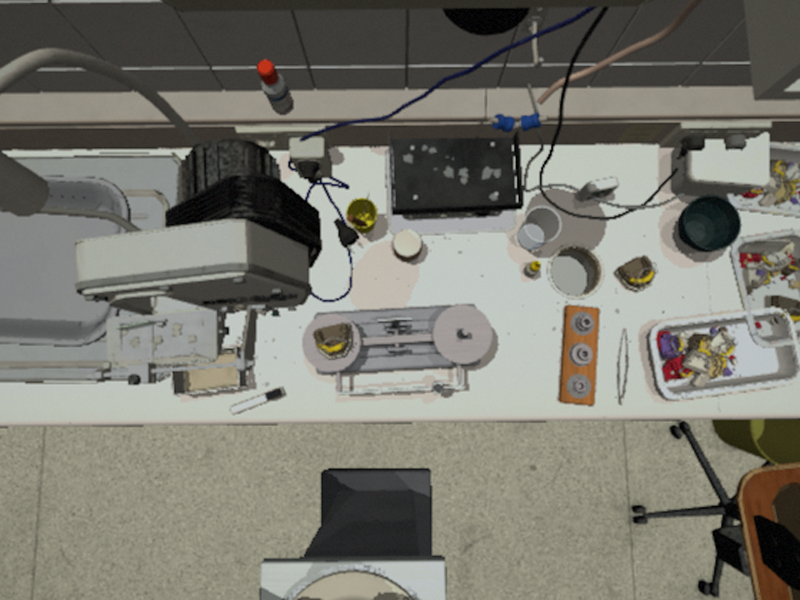

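View pics/scene0.png

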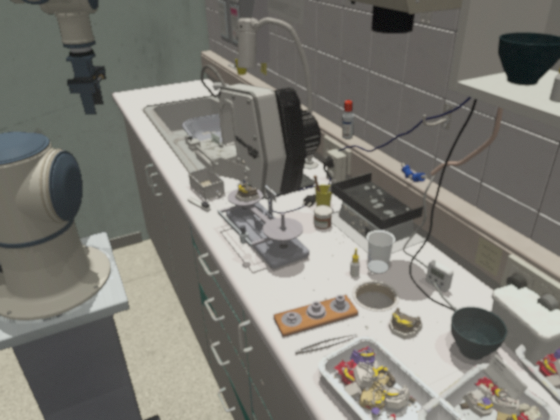

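The top view (800-px scale) shows the balance at about (400,338), with the cast on the left plate (332,340) and the post at (463,334). The block has weights at (585,323), (581,353) and (578,385), and the brush lies at (623,365). Next I'll retract around the trimmer and look at the block from close by.

```bash
cat > h.py <<'E'
from bench import ctrl
import cv2,numpy as np
np.set_printoptions(precision=4,suppress=True)
def R(a):  # tool down, tool y axis at angle a (deg) from world y ; a=0: x=-X,y=+Y
    c,s=np.cos(np.radians(a)),np.sin(np.radians(a))
    return np.array([[-c,-s,0],[-s,c,0],[0,0,-1.]])
def ray(n,u,v,T=None):
    p=ctrl.camera_params(n)
    x,y=(u-p["cx"])/p["fx"],(v-p["cy"])/p["fy"]
    if n=="wrist":
        r=np.hypot(x,y); k=np.tan(r)/r if r>1e-9 else 1; P=T@p["T_tool_cam"]; x,y=x*k,y*k
    else: P=p["pose"]
    return P[:3,3],P[:3,:3]@np.array([x,-y,-1.])
def at_z(n,u,v,z,T=None):
    o,d=ray(n,u,v,T); return o+d*(z-o[2])/d[2]
def proj(n,X,T=None):
    p=ctrl.camera_params(n); P=T@p["T_tool_cam"] if n=="wrist" else p["pose"]
    c=P[:3,:3].T@(np.asarray(X)-P[:3,3]); x,y=c[0]/-c[2],-c[1]/-c[2]
    if n=="wrist":
        r=np.hypot(x,y); k=np.arctan(r)/r; x,y=x*k,y*k
    return np.array([p["fx"]*x+p["cx"],p["fy"]*y+p["cy"]])
def tool():
    T=np.eye(4);T[:3,:3]=ctrl.current_eef_rot();T[:3,3]=ctrl.current_tool_pos();return T
def wrist(name):
    T=tool();im=ctrl.read_camera("wrist");cv2.imwrite(f"pics/{name}.png",im);np.save(f"pics/{name}.npy",T);return im,T
E
python3 - <<'E'
from h import *
s=560/800
for nm,u,v,z in [("wA",585,323,.038),("wB",581,353,.038),("wC",578,385,.038),("post",463,334,.135),("castpl",332,342,.077),("knob",446,388,.085),("brush",623,365,.01)]:
    print(nm,at_z("top",u*s,v*s,z)[:2])
ctrl.goto([0.17,0.36,0.40],R(0)); print(ctrl.current_q(),ctrl.current_t())
ctrl.goto([0.36,-0.15,0.36],R(0)); print(ctrl.current_t())
p=at_z("top",581*s,353*s,.02)
ctrl.goto([p[0]-0.07,p[1],0.26],R(0))
wrist("w1"); print(tool(),ctrl.current_q(),ctrl.current_t())
E
```

```text
wA [ 0.5537 -0.4124]
wB [ 0.5013 -0.4025]
wC [ 0.4462 -0.3943]
post [ 0.5288 -0.1869]
castpl [0.5226 0.0263]
knob [ 0.4443 -0.1623]
brush [ 0.4804 -0.4856]
[ 56.126    0.5173  87.0301   0.0049  92.494  -33.8433] 1.2833
3.45
[[-1.     -0.001   0.0009  0.4325]
 [-0.001   1.     -0.0006 -0.4073]
 [-0.0009 -0.0006 -1.      0.2611]
 [ 0.      0.      0.      1.    ]] [ -49.0451   23.3709   77.8943    0.0145   78.6739 -139.1073] 4.6083
```

View pics/w1.png

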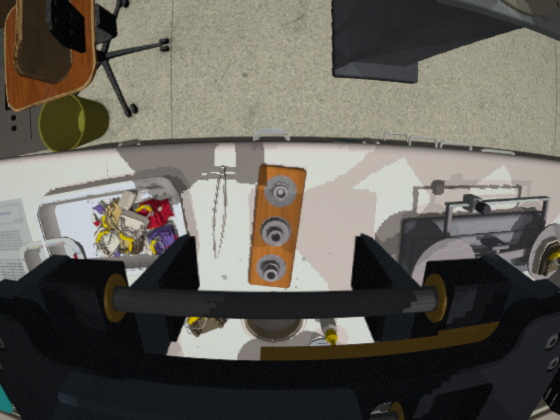

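```bash
python3 - <<'E'
from h import *
im=cv2.imread("pics/w1.png");T=np.load("pics/w1.npy")
a=cv2.resize(im[155:295,235:315],None,fx=4,fy=4,interpolation=cv2.INTER_CUBIC)
b=cv2.resize(im[165:285,395:560],None,fx=2.8,fy=2.8,interpolation=cv2.INTER_CUBIC)
o=np.zeros((560,800,3),np.uint8);o[:560,:320]=a;o[:b.shape[0],330:330+b.shape[1]]=b
cv2.imwrite("pics/c1.png",o)
for u,v in [(279,191),(274,232),(270,268)]: print(at_z("wrist",u,v,.038,T))
E
```

```text
[ 0.4402 -0.4023  0.038 ]
[ 0.4939 -0.4084  0.038 ]
[ 0.5452 -0.4138  0.038 ]
```

View pics/c1.png

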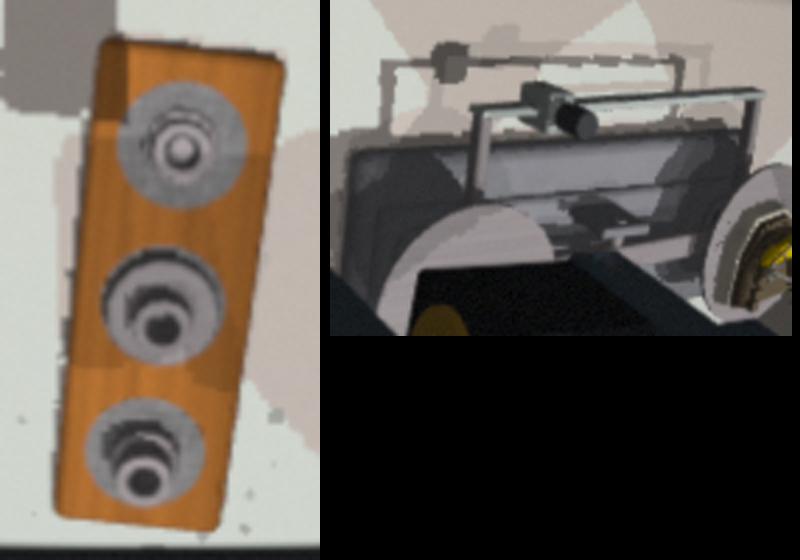

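The crop shows the squat 25 g nearest the robot (280.75,192.5). The 100 g with its broad foot is in the middle, bore at (275.5,237). The tall 50 g is farthest, bore at (271.25,275.3). On the balance, the knob is at about (491,206).

```bash
python3 - <<'E'
from h import *
T=np.load("pics/w1.npy")
P=[at_z("wrist",u,v,z,T) for u,v,z in [(280.75,192.5,.024),(275.5,237,.038),(271.25,275.3,.038)]]
print(np.array(P), [np.linalg.norm(P[i+1][:2]-P[i][:2]) for i in (0,1)])
ax=P[2]-P[0]; print("block angle",np.degrees(np.arctan2(ax[1],ax[0])))
# look from above balance: gripper open, post region
ctrl.goto([0.44,-0.19,0.30],R(0)); im,T=wrist("b1"); print(ctrl.current_t(),ctrl.current_q())
E
```

```text
[[ 0.4453 -0.3998  0.024 ]
 [ 0.5008 -0.4065  0.038 ]
 [ 0.5562 -0.4121  0.038 ]] [np.float64(0.055885714038378824), np.float64(0.05574900682455498)]
block angle -6.325653927310083
5.55 [ -30.584    11.695    89.2059   -0.0169   79.0837 -120.5443]
```

View pics/b1.png

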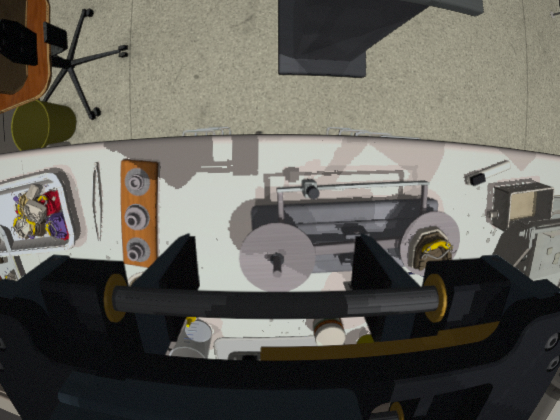

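The pitch measures 55.8 mm against a known 56 mm, so the scale is good. This view shows the post at about (277,265), the plate at about (278,257) and the knob at about (313,194). I'll zoom in for exact pixels.

```bash
python3 - <<'E'
from h import *
im=cv2.imread("pics/b1.png")
o=np.zeros((580,800,3),np.uint8)
o[:580,:380]=cv2.resize(im[170:286,245:321],None,fx=5,fy=5,interpolation=cv2.INTER_CUBIC)
b=cv2.resize(im[155:295,235:370],None,fx=3,fy=3,interpolation=cv2.INTER_CUBIC);o[:b.shape[0],390:390+b.shape[1]]=b
cv2.imwrite("pics/c2.png",o)
E
```

```text
(no output)
```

View pics/c2.png

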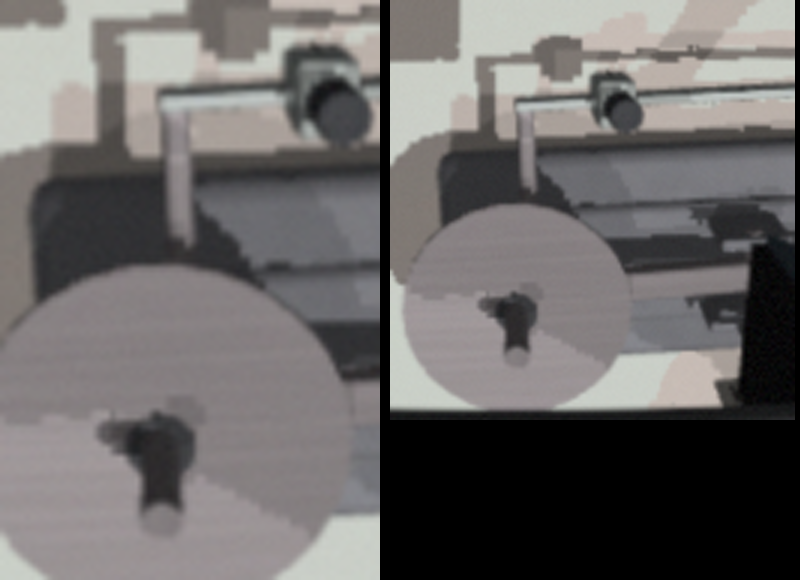

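```bash
python3 - <<'E'
from h import *
T=np.load("pics/b1.npy")
print("post",at_z("wrist",277.2,273.6,.1347,T),"knob top",at_z("wrist",245+343/5,170+118/5,.062+.0255+.009+.0025,T))
c=np.array([at_z("wrist",u/3+235-130,v/3+155,.0927,T) for u,v in [(403,312),(632,312),(517,204)]]);print("plate edges",c)
A=R(-6.3)
ctrl.command_gripper(0.42)
ctrl.goto([0.5008,-0.4065,0.09],A)
ctrl.move_l([0.5008,-0.4065,0.027],vel=.08,contact_N=4)
print(tool()[:3,3],ctrl.current_contact_force())
ctrl.command_gripper(0.0); print(ctrl.current_grip_width()*91,ctrl.current_grasp_force())
ctrl.move_l([0.5008,-0.4065,0.10],vel=.1)
p=tool()[:3,3]
print(ctrl.current_grip_width()*91,ctrl.current_grasp_force(),ctrl.current_contact_force(),ctrl.current_t())
im,T=wrist("g1");print(proj("wrist",T[:3,3],T))
cv2.imwrite("pics/c3.png",cv2.resize(im[200:300,215:335],None,fx=5,fy=5,interpolation=cv2.INTER_CUBIC))
E
```

```text
post [ 0.5323 -0.1881  0.1347] knob top [ 0.4463 -0.1453  0.099 ]
plate edges [[ 0.5331 -0.2361  0.0927]
 [ 0.5331 -0.1387  0.0927]
 [ 0.4846 -0.1878  0.0927]]
[ 0.501  -0.4067  0.0274] [-0.2609  0.9212  0.0689]
18.48317957738004 30.000898400321603
18.955371420967545 29.99982364475727 [-1.05    0.3225 -1.7791] 9.9083
[274.9678 261.8174]
```

View pics/c3.png

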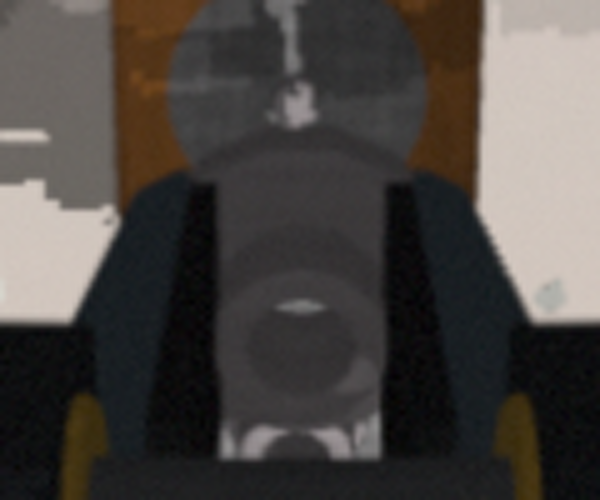

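The w100 is held upright, with its bore at about (275.3,269.4) in the full picture. Next I'll measure its offset in the tool frame, then view the post from close by while holding the weight.

```bash
python3 - <<'E'
from h import *
T=np.load("pics/g1.npy")
w=at_z("wrist",275.3,269.4,T[2,3]+.0106,T); off=T[:3,:3].T@(w-T[:3,3]); print("weight in tool",off)
np.save("off100.npy",off)
A=R(-3)
ctrl.move_l([0.5,-0.4065,0.19],vel=.2)
ctrl.goto([0.5323+.045,-0.1881,0.19],A)
ctrl.move_l([0.5323+.045,-0.1881,0.168],vel=.1)
ctrl.sleep(.2); print(ctrl.current_contact_force(),ctrl.current_t())
im,T=wrist("b2");print(T[:3,3]); print(proj("wrist",[.5323,-.1881,.1347],T))
cv2.imwrite("pics/c4.png",cv2.resize(im[165:285,195:355],None,fx=5,fy=5,interpolation=cv2.INTER_CUBIC))
E
```

```text
weight in tool [ 0.0004  0.0002 -0.0106]
[ 0.1944  0.5307 -0.7426] 12.05
[ 0.5775 -0.1885  0.1686]
[271.9274 173.6584]
```

View pics/c4.png

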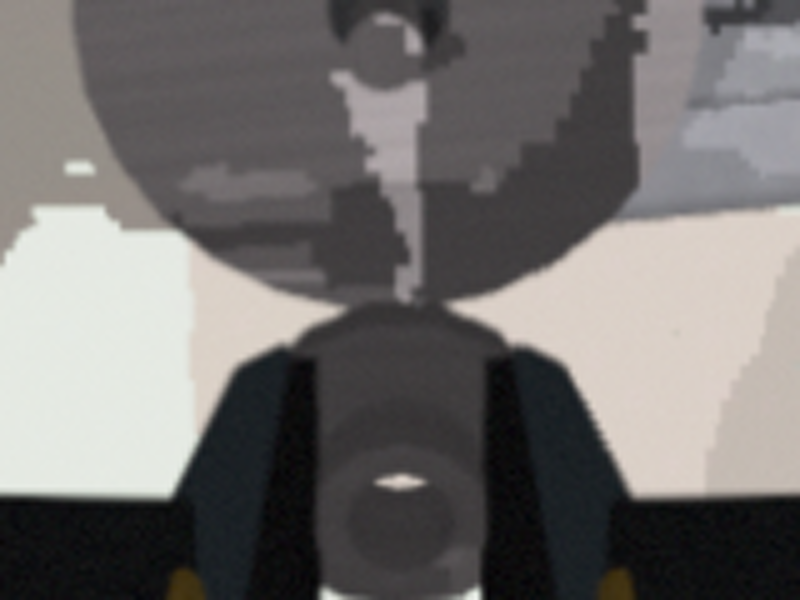

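Post top at crop (385,51), which is full (272,175.2) and close to the prediction. I'll lower with force logging.

```bash
python3 - <<'E'
from h import *
T=np.load("pics/b2.npy"); off=np.load("off100.npy")
post=at_z("wrist",272,175.2,.1347,T); print(post); np.save("post.npy",post)
Rm=ctrl.current_eef_rot(); d=(Rm@off)[:2]
x,y=post[:2]-d
ctrl.move_l([x,y,.168],vel=.1); ctrl.move_l([x,y,.1515],vel=.08); ctrl.sleep(.15)
print(ctrl.current_tool_pos(),ctrl.current_contact_force())
for z in [.1475,.1455,.1435,.1415,.1395]:
    h=ctrl.move_l([x,y,z],vel=.03,contact_N=6); print(h,ctrl.current_tool_pos(),ctrl.current_contact_force())
    if h:break
print(ctrl.current_t())
E
```

```text
[ 0.5333 -0.1881  0.1347]
[ 0.534  -0.1884  0.1518] [ 0.4504 -0.6884 -0.9143]
False [ 0.5335 -0.1882  0.1474] [ 0.0303 -1.0647 -0.8527]
False [ 0.5336 -0.1883  0.1454] [-0.2016 -0.0778 -1.4492]
False [ 0.5336 -0.1883  0.1434] [ 0.241  -0.4499 -0.3003]
False [ 0.5336 -0.1883  0.1414] [-0.1236 -0.1334 -1.3363]
False [ 0.5336 -0.1883  0.1393] [-0.477   0.2826 -0.7717]
14.475
```

```bash
python3 - <<'E'
from h import *
p=ctrl.current_tool_pos()
h=ctrl.move_l([p[0],p[1],.122],vel=.02,contact_N=4); F=[]
for _ in range(8): F.append(ctrl.current_contact_force()); ctrl.sleep(.02)
print(h,ctrl.current_tool_pos(),np.mean(F,0),ctrl.current_t())
im,T=wrist("b3"); cv2.imwrite("pics/c5.png",cv2.resize(im[165:285,195:355],None,fx=4,fy=4,interpolation=cv2.INTER_CUBIC))
E
```

```text
False [ 0.5336 -0.1883  0.1221] [-0.0918  0.1281 -0.7841] 15.6333
```

View pics/c5.png

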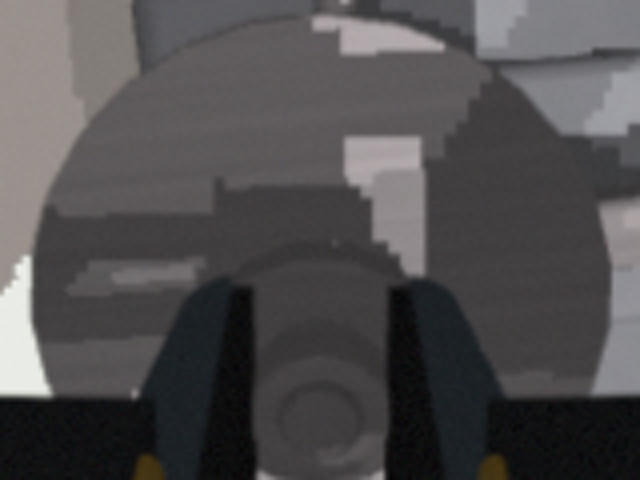

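Threaded: the post is visible inside the bore and there's no contact force. I'll seat and release it, then fetch the 50 g. The bore and post are located by template from the earlier pictures.

```bash
cat >> h.py <<'E'
def match(im,ref,c,hw,search):
    u,v=[int(round(k)) for k in c]; t=ref[v-hw[1]:v+hw[1]+1,u-hw[0]:u+hw[0]+1]
    S=search; s=im[v-hw[1]-S:v+hw[1]+S+1,u-hw[0]-S:u+hw[0]+S+1]
    m=cv2.matchTemplate(s,t,cv2.TM_CCOEFF_NORMED);_,q,_,(i,j)=cv2.minMaxLoc(m)
    f=lambda a,b,d:0 if a+d-2*b==0 else .5*(a-d)/(a+d-2*b)
    du=f(m[j,i-1],m[j,i],m[j,i+1]) if 0<i<2*S else 0; dv=f(m[j-1,i],m[j,i],m[j+1,i]) if 0<j<2*S else 0
    return np.array([c[0]+i-S+du,c[1]+j-S+dv]),q
E
python3 - <<'E'
from h import *
p=ctrl.current_tool_pos()
h=ctrl.move_l([p[0],p[1],.1057],vel=.02,contact_N=4); print(h,ctrl.current_tool_pos())
ctrl.command_gripper(0.42); print(ctrl.current_contact_force(),ctrl.current_t())
ctrl.move_l([p[0],p[1],.165],vel=.1)
ctrl.move_l([p[0]+.045,p[1],.168],vel=.15); ctrl.sleep(.4)
im,T=wrist("b4")
print("post px",match(im,cv2.imread("pics/b2.png"),(272,175.2),(9,9),8), T[:3,3])
g=np.array([0.5562,-0.4121])
ctrl.goto([*g,.10],R(-6.3))
h=ctrl.move_l([*g,.027],vel=.08,contact_N=4); print(h,ctrl.current_tool_pos())
ctrl.command_gripper(0.0); print(ctrl.current_grip_width()*91,ctrl.current_grasp_force())
ctrl.move_l([*g,.10],vel=.1); im,T=wrist("g2")
print("bore px",match(im,cv2.imread("pics/g1.png"),(275.3,269.4),(14,10),7),ctrl.current_t())
s=ctrl.read_camera("scene");cv2.imwrite("pics/s1.png",s)
E
```

```text
False [ 0.5336 -0.1883  0.1058]
[ 0.3782  0.4004 -0.916 ] 17.1583
post px (array([270.7912, 174.0399], dtype=float32), 0.441237211227417) [ 0.5783 -0.1883  0.1681]
False [ 0.5565 -0.4124  0.0275]
18.685262820570106 30.00091086141765
bore px (array([275.3708, 269.6535], dtype=float32), 0.8481392860412598) 22.1667
```

```bash
python3 - <<'E'
from h import *
def F():
    a=[]
    for _ in range(8): a.append(ctrl.current_contact_force()); ctrl.sleep(.02)
    return np.mean(a,0)
x,y=.5336,-.1883
ctrl.goto([x,y,.19],R(-3)); ctrl.move_l([x,y,.1535],vel=.08)
print("free",F())
for z in [.143,.1375,.1315]:
    h=ctrl.move_l([x,y,z],vel=.025,contact_N=4); print(h,ctrl.current_tool_pos(),F())
    if h: break
print(ctrl.current_t()); cv2.imwrite("pics/s2.png",ctrl.read_camera("scene")); wrist("b5")
E
```

```text
free [-0.1016  0.154  -0.1732]
False [ 0.5336 -0.1883  0.1429] [-0.0578 -0.0681 -0.2034]
False [ 0.5335 -0.1883  0.1373] [-0.2325 -0.096  -0.5981]
False [ 0.5335 -0.1883  0.1313] [-0.0622 -0.1876 -0.4963]
25.6417
```

```bash
python3 - <<'E'
from h import *
x,y=.5336,-.1883
h=ctrl.move_l([x,y,.117],vel=.03,contact_N=4); print(h,ctrl.current_tool_pos(),ctrl.current_contact_force())
ctrl.command_gripper(0.42)
ctrl.move_l([x,y,.19],vel=.15)
ctrl.command_gripper(0.0)
ctrl.goto([.5,-.30,.25],R(0))   # out of the way
ctrl.sleep(.8)
s3=ctrl.read_camera("scene");cv2.imwrite("pics/s3.png",s3);wrist("b6")
s0=cv2.imread("pics/scene0.png");s1=cv2.imread("pics/s1.png")
c=proj("scene",[.5285,.028,.10]); print("cast px",c)
for n,s in (("s1",s1),("s2",cv2.imread("pics/s2.png")),("s3",s3)): print(n,match(s,s0,c,(12,9),9))
print(ctrl.current_t())
o=np.zeros((600,800,3),np.uint8)
u,v=243,195
for k,s in enumerate((s0,s3)): o[:300,k*400:k*400+400]=cv2.resize(s[v-15:v+60,u-20:u+80],None,fx=4,fy=4,interpolation=cv2.INTER_CUBIC)
w=cv2.imread("pics/b6.png"); T=np.load("pics/b6.npy"); k=proj("wrist",[.4463,-.1453,.098],T);print(k)
i,j=int(k[0]),int(k[1]);w=w[max(0,j-60):j+60,max(0,i-80):i+80]
w=cv2.resize(w,None,fx=2.5,fy=2.5,interpolation=cv2.INTER_CUBIC); o[300:300+w.shape[0],:w.shape[1]]=w[:300]
w=cv2.imread("pics/b6.png")[150:300];w=cv2.resize(w,(400,107));o[300:407,400:]=w
cv2.imwrite("pics/c6.png",o)
E
```

```text
False [ 0.5336 -0.1883  0.1169] [-0.9241  0.1392  0.5998]
cast px [246.3606 188.3922]
s1 (array([246.2855, 188.3654]), 0.9899014234542847)
s2 (array([246.3053, 188.49  ]), 0.9967127442359924)
s3 (array([245.9683, 184.0965]), 0.8463627099990845)
29.7083
[421.1492 150.4177]
```

View pics/c6.png

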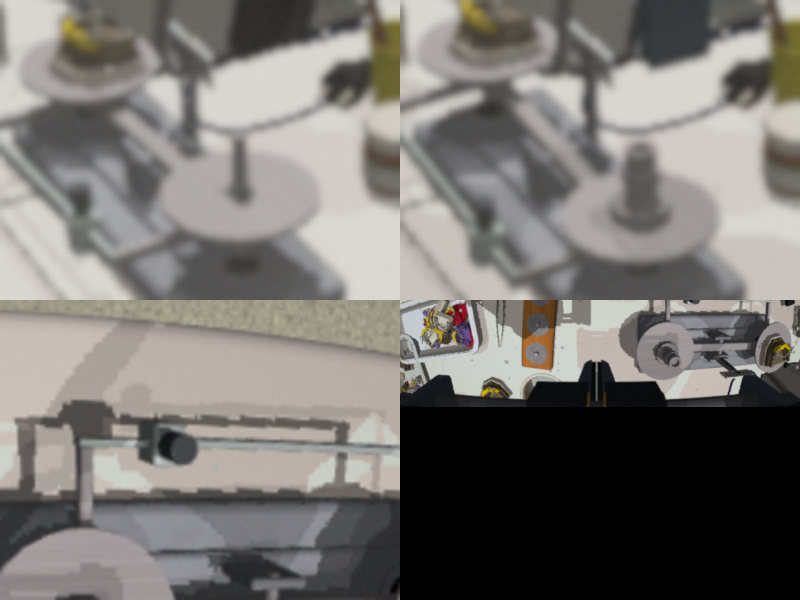

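The scene crops show both weights threaded, with the weight side now down (beam −0.07). In the wrist view the knob top is at full (412.6,148.8). Next I'll straddle the knob with open fingers, push it inward 18 mm, retract and read the tilt from the cast and weight pixel shift in the scene camera.

```bash
cat >> h.py <<'E'
def tilt():
    s=ctrl.read_camera("scene");cv2.imwrite("pics/s_%d.png"%(100*ctrl.current_t()),s)
    s0,s3=cv2.imread("pics/scene0.png"),cv2.imread("pics/s3.png")
    X=np.array([.5285,.028,.10]);k=lambda X:(proj("scene",X+[0,0,.011])-proj("scene",X-[0,0,.011]))[1]/.022*.11 # px per rad, plate going up
    kc=k(X); c=proj("scene",X); W=np.array([.5335,-.188,.11]); cw=proj("scene",W-[0,0,.0077])
    a,qa=match(s,s0,c,(12,9),9); b,qb=match(s,s3,c+[0,-.14*abs(kc)],(12,9),9); d,qd=match(s,s3,cw,(11,11),9)
    r=(.07-(a-c)[1]/kc, -.07-(b-c)[1]/kc-.14*abs(kc)/kc, -.07+(d-cw)[1]/k(W))
    print("px/rad",kc,"tilts",np.array(r),"q",np.array([qa,qb,qd]),"t",ctrl.current_t()); return r
def away():
    p=ctrl.current_tool_pos(); ctrl.move_l([p[0],p[1],.15],vel=.15); ctrl.goto([.5,-.30,.25],R(0))
def push(y0,dy):
    """straddle knob at y0, push it to y0+dy, free it"""
    y0=float(y0); kx=.4463
    ctrl.goto([kx,y0,.15],R(0)); ctrl.command_gripper(0.35)
    if ctrl.move_l([kx,y0,.086],vel=.1,contact_N=5): print("HIT",ctrl.current_tool_pos())
    g=ctrl.current_grip_width()*.091/2-.007; s=np.sign(dy)
    ctrl.move_l([kx,y0+dy-s*g,.086],vel=.04,contact_N=6)
    f=ctrl.current_contact_force(); y=ctrl.current_tool_pos()[1]
    ctrl.move_l([kx,y+s*g,.086],vel=.08); print("knob left at about",y+s*g,"gap",g,"F",f); return y+s*g
E
python3 - <<'E'
from h import *
T=np.load("pics/b6.npy"); T1=np.load("pics/b1.npy")
k=at_z("wrist",412.6,148.8,.0917,T); print("knob now",k,"b1",at_z("wrist",313.6,193.6,.1013,T1))
tilt()
if abs(k[1]+.1453)<.008 and abs(k[0]-.4463)<.006:
    push(k[1],.018); away(); ctrl.sleep(.5); tilt()
E
```

```text
knob now [ 0.4456 -0.1528  0.0917] b1 [ 0.4458 -0.1456  0.1013]
px/rad -34.76494993394426 tilts [-0.0536 -0.07   -0.07  ] q [0.8463 0.9994 0.9997] t 29.7583
knob left at about -0.13451431945711106 gap 0.008793680819954807 F [ 0.4427 -0.6896 -0.115 ]
px/rad -34.76494993394426 tilts [-0.0536 -0.07   -0.07  ] q [0.8463 0.9994 0.9997] t 34.5583
```

```bash
python3 - <<'E'
from h import *
y=push(-.1345,.017); away(); ctrl.sleep(.6); tilt(); wrist("b7")
T=np.load("pics/b7.npy"); b6=cv2.imread("pics/b6.png"); im=cv2.imread("pics/b7.png")
u=[int(a) for a in (412.6,148.8)]; t=b6[u[1]-9:u[1]+10,u[0]-9:u[0]+10]
m=cv2.matchTemplate(im[120:180,300:],t,cv2.TM_CCOEFF_NORMED);_,q,_,(i,j)=cv2.minMaxLoc(m)
print(q,at_z("wrist",i+309.6,j+128.8,.093,T))
E
```

```text
knob left at about -0.11719582593443792 gap 0.009045962704474865 F [ 0.9869 -0.0662  0.52  ]
px/rad -34.76494993394426 tilts [-0.0493 -0.0659 -0.0627] q [0.8428 0.9831 0.9944] t 39.0917
0.9575945734977722 [ 0.444  -0.1274  0.093 ]
```

```bash
python3 - <<'E'
from h import *
y=push(-.121,.021); away(); ctrl.sleep(.8); tilt(); ctrl.sleep(.5); tilt()
E
```

```text
knob left at about -0.09969075816450054 gap 0.00902993087038604 F [-0.0757 -0.1283 -1.3374]
px/rad -34.76494993394426 tilts [ 0.0152 -0.0127 -0.0184] q [0.9238 0.9472 0.947 ] t 44.0667
px/rad -34.76494993394426 tilts [ 0.0151 -0.0129 -0.0183] q [0.9238 0.9468 0.947 ] t 44.6167
```

```bash
ls pics | grep s_; python3 - <<'E'
from h import *
import glob
fs=sorted(glob.glob("pics/s_*.png"),key=lambda f:int(f[9:-4]))
g=lambda f:cv2.cvtColor(cv2.imread(f),cv2.COLOR_BGR2GRAY).astype(np.float32)
s0,s3,mid,now=g("pics/scene0.png"),g("pics/s3.png"),g(fs[-3]),g(fs[-1])
def ecc(a,b,c,h,w0=0):
    m=np.zeros(a.shape,np.uint8);u,v=np.round(c).astype(int);cv2.ellipse(m,(int(u),int(v)),h,0,0,360,255,-1)
    W=np.eye(2,3,dtype=np.float32);W[1,2]=w0
    q,W=cv2.findTransformECC(a,b,W,cv2.MOTION_TRANSLATION,(3,300,1e-6),m,3);return round(float(q),4),W[:,2]
for hw in [(9,6),(12,9),(15,11)]:
  c=proj("scene",[.5285,.028,.10]); 
  A=ecc(s0,now,c,hw,-2);B=ecc(s0,s3,c,hw,-4);C=ecc(s3,now,c-[0,4.6],hw,2);D=ecc(s3,s0,c-[0,4.6],hw,4);M=ecc(s3,mid,c-[0,4.6],hw)
  print(hw,"0->now",A,"0->3",B,"3->now",C,"3->0",D,"3->mid",M,
   "tilt",.07-.14*A[1][1]/B[1][1],-.07+.14*C[1][1]/D[1][1])
c=proj("scene",[.5335,-.188,.105])
for hw in [(9,9),(12,12)]: print("w 3->now",ecc(s3,now,c,hw,-2),"mid",ecc(s3,mid,c,hw))
X=np.array([.5335,-.188,.105]);print("px/rad w",(proj("scene",X+[0,0,.011])-proj("scene",X))[1]*10)
E
```

```text
s_2975.png
s_3455.png
s_3909.png
s_4406.png
s_4461.pngTraceback (most recent call last):
  File "<stdin>", line 12, in <module>
  File "<stdin>", line 9, in ecc
cv2.error: OpenCV(4.12.0) /io/opencv/modules/video/src/ecc.cpp:589: error: (-7:Iterations do not converge) The algorithm stopped before its convergence. The correlation is going to be minimized. Images may be uncorrelated or non-overlapped in function 'findTransformECC'
```

```bash
cat > nc.py <<'E'
from h import *
import glob
from scipy.optimize import minimize
from scipy.ndimage import shift
g=lambda f:cv2.GaussianBlur(cv2.imread(f),(0,0),.7).astype(float)
def sh(a,b,c,h,w0):
    u,v=np.round(c).astype(int); ys,xs=slice(v-h[1],v+h[1]+1),slice(u-h[0],u+h[0]+1)
    t=a[ys,xs].ravel();B=b[v-40:v+40,u-40:u+40]
    def f(p):
        w=np.stack([shift(B[...,k],(-p[1],-p[0]),order=3) for k in range(3)],-1)[40-h[1]:41+h[1],40-h[0]:41+h[0]].ravel()
        return -np.corrcoef(t,w)[0,1]
    r=min((minimize(f,[0,w],method="Nelder-Mead",options=dict(initial_simplex=[[0,w],[.5,w],[0,w+.7]],xatol=.01,fatol=1e-5)) for w in (w0-1,w0,w0+1)),key=lambda r:r.fun)
    return r.x[1],-r.fun
def report():
    fs=sorted(glob.glob("pics/s_*.png"),key=lambda f:int(f[9:-4])); s0,s3=g("pics/scene0.png"),g("pics/s3.png")
    c=proj("scene",[.5285,.028,.10]); cw=proj("scene",[.5335,-.188,.105])
    for h in [(10,7),(16,12)]:
        full=sh(s0,s3,c,h,-4.5);fb=sh(s3,s0,c-[0,5],h,4.5); print(h,"full",full,fb)
        for f in fs[2:]:
            n=g(f);a=sh(s0,n,c,h,-2.5);b=sh(s3,n,c-[0,5],h,2);w=sh(s3,n,cw,(h[0],h[0]),-2)
            print(f,np.array([a,b,w]).ravel(),"tilt",.07-.14*a[0]/full[0],-.07+.14*b[0]/fb[0],"w",-.07-.14*w[0]/4.9)
if __name__=="__main__": report()
E
python3 nc.py; python3 -c "
from h import *
X=np.array([.5335,-.188,.105]);print((proj('scene',X+[0,0,.0077])-proj('scene',X-[0,0,.0077]))[1])"
```

```text
(10, 7) full (np.float64(-4.383534693717957), np.float64(0.8986520232838059)) (np.float64(4.7148521900177), np.float64(0.8886443234634424))
pics/s_3455.png [-4.3909  0.8987  0.0024  0.9997 -0.0027  0.9999] tilt -0.07023637968194893 -0.06992854360589265 w -0.0699223445675203
pics/s_4461.png [-2.0279  0.9557  2.1432  0.9686 -1.6836  0.9583] tilt 0.005232114653915529 -0.006360603418971947 w -0.021895783799035222
pics/s_2975.png [-4.3802  0.8991  0.0017  0.9997 -0.0027  0.9999] tilt -0.06989369004933149 -0.06995025734533783 w -0.0699223445675203
(16, 12) full (np.float64(-4.023840056359768), np.float64(0.8613248576652551)) (np.float64(3.5159160852432243), np.float64(0.873963581602399))
pics/s_3455.png [-4.0276  0.8617  0.0006  0.9998 -0.0008  0.9999] tilt -0.07012945998340206 -0.0699766780104365 w -0.0699769105230059
pics/s_4461.png [-1.5312  0.9477  1.6709  0.9634 -1.4362  0.9451] tilt 0.01672528122042797 -0.003466276602708318 w -0.028965546659060898
pics/s_2975.png [-4.0302  0.8616  0.0032  0.9998  0.0038  0.9999] tilt -0.07022253473597356 -0.06987442158635022 w -0.07010741631899564
-5.334068668581608
```

```bash
python3 - <<'E'
from nc import *
wrist("b8"); print(ctrl.current_t())
T=[np.load(f"pics/{n}.npy") for n in ("b6","b7","b8")]; I=[g(f"pics/{n}.png") for n in ("b6","b7","b8")]
from scipy.optimize import minimize
def sh2(a,b,c,h,p0):
    u,v=np.round(c).astype(int);t=a[v-h:v+h+1,u-h:u+h+1].ravel();B=b[v-30:v+30,u-30:u+30]
    def f(p):
        w=np.stack([shift(B[...,k],(-p[1],-p[0]),order=3) for k in range(3)],-1)[30-h:31+h,30-h:31+h].ravel();return -np.corrcoef(t,w)[0,1]
    r=min((minimize(f,np.array(p0)*k,method="Nelder-Mead",options=dict(xatol=.01,fatol=1e-5,initial_simplex=np.array(p0)*k+[[0,0],[.6,0],[0,.6]])) for k in (0.,.5,1,1.4)),key=lambda r:r.fun);return r.x,-r.fun
P={"w50":[.5335,-.188,.085-.0077+.042],"cast":[.5285,.028,.085+.0077+.02]}
for j in (1,2):
  print("T diff",T[j][:3,3]-T[0][:3,3])
  # static: weight block centre
  for st in ([.4985,-.4065,.014],[.4453,-.3998,.02],[.5035,-.12,.036]):
    c=proj("wrist",st,T[0]); 
    if 32<c[1]<380 and 32<c[0]<525: print(" static",c,sh2(I[0],I[j],c,10,[0.,0.]),"pred",proj("wrist",st,T[j])-c)
  for n,X in P.items():
    X=np.array(X);c=proj("wrist",X,T[0]);s=1 if n=="w50" else -1
    d=proj("wrist",X+[0,0,s*.0077],T[0])-c
    if not(32<c[1]<388 and 32<c[0]<525): print(n,"out",c);continue
    for h in (6,9,12):
      m,q=sh2(I[0],I[j],c,h,d); print(n,h,c,"shift",m,q,"full .07:",d,"tilt",-.07+.07*m@d/(d@d))
E
```

```text
44.6667
T diff [ 0.  0. -0.]
 static [192.6332 182.3469] (array([ 0.273 , -1.4441]), np.float64(0.806971306030728)) pred [-0.0338  0.0052]
 static [194.7575 141.5078] (array([-0.0364, -0.0089]), np.float64(0.9960136996338735)) pred [-0.033  0.005]
 static [414.7122 190.6926] (array([-0.1516, -0.0028]), np.float64(0.9984821516436666)) pred [-0.0274  0.0139]
w50 6 [384.1644 235.907 ] shift [0.2195 0.3174] 0.9982878623224598 full .07: [2.3484 2.6458] tilt -0.06241927568076641
w50 9 [384.1644 235.907 ] shift [0.2077 0.3232] 0.9984356982161902 full .07: [2.3484 2.6458] tilt -0.06248877987552649
w50 12 [384.1644 235.907 ] shift [0.2142 0.3716] 0.9967288373741019 full .07: [2.3484 2.6458] tilt -0.0616875422226381
cast out [531.5404 226.168 ]
T diff [-0.  0. -0.]
 static [192.6332 182.3469] (array([ 0.2336, -1.4238]), np.float64(0.8124059519393771)) pred [-0.0264  0.0193]
 static [194.7575 141.5078] (array([-0.0323, -0.0088]), np.float64(0.996526651785253)) pred [-0.0242  0.0196]
 static [414.7122 190.6926] (array([ 0.0174, -0.0127]), np.float64(0.9975097655410144)) pred [-0.0258  0.0318]
w50 6 [384.1644 235.907 ] shift [2.0624 2.654 ] 0.9964651341360264 full .07: [2.3484 2.6458] tilt -0.0036369639282503585
w50 9 [384.1644 235.907 ] shift [2.0845 2.6747] 0.9954361296157958 full .07: [2.3484 2.6458] tilt -0.0030402896430969106
w50 12 [384.1644 235.907 ] shift [2.077 2.718] 0.9939168172922621 full .07: [2.3484 2.6458] tilt -0.0024978649789009905
cast out [531.5404 226.168 ]
```

The close wrist view puts the tilt at −0.003 rad (correlation 0.995), which agrees with the cast reading and with the distance the poise was moved. The arm is clear and the beam is settled, so I'll hand in.

```bash
python3 -c "
from bench import ctrl
print(ctrl.current_t(),ctrl.sign_off())"
```

```text
the job is handed in; nothing more can be done
44.6667 None
```

I handed the job in at 44.7 s: the 100 g and 50 g weights are threaded on the post, the 25 g was not needed, and the beam rests at about −0.003 rad, read from the wrist camera, with the arm clear; sign-off returned no verdict.

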